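# Run the small things through the desktop sanitizer

### The arm

A 7-joint arm with a two-finger parallel gripper is mounted at the origin on a cart in front of the work surface, level with it; the furniture and walls round the work are solid. World frame = base frame: x ahead of the robot, y to its left, z up, the work surface at z = 0. Lengths are in m, angles in rad, forces in N, time in s.
With the tool pointing down it reaches from about 0.425 to 0.875 m from the base axis. Payload 4.7 kg.
Tool frame: the origin (TCP) lies on the mounting face of the last link; the fingertips stand 182 mm ahead of it and the grasp point (between the pads) lies 164 mm ahead of it; z points along the fingers, y is the line along which they close (so a half turn about z gives the same grasp; the last joint's range is limited). The gripper opens to 87 mm and grips with 3 to 60 N. Pads are 19 mm wide; open, the fingers measure 117 mm over their backs; the gripper's body (75 mm by 190 mm) begins 51 mm behind the grasp point.
Start: joints at [1.341, 0.321, -0.07, 1.45, 0.023, 1.371, -0.057], TCP at [0.157, -0.631, 0.405] pointing down, gripper open.
Joint ranges: [-2.86, 2.86], [-0.3, 2.09], [-1.38, 1.24], [0.06, 2.45], [-1.56, 4.7], [0.09, 2.05], [-2.69, 2.69]. Speed limits (rad/s): [2.57, 2.57, 3.14, 3.14, 3.14, 3.14, 3.14].

### API

Orientations are given as [roll, pitch, yaw] about the fixed x, y, z axes, in that order (R = Rz(yaw) Ry(pitch) Rx(roll)).
In Python, from plant import manip, get_image gives the robot as it stands.
- The arm moves only by the tool play_rows, never from a script. Its argument "steps" is a list of rows, each a list of 6 numbers: the shift along the world's x, y, z in mm, then the turn, a rotation vector about the world's x, y, z in rad. A call has 1 to 20 rows; each row shifts and turns the commanded pose from where the row before left it; what a row does not reach is not made up. A row lasts 1/12 s, in which the tool goes at most 41.7 mm and 7.16 degrees, less where a joint would pass 70% of its speed; a pose out of reach is approached as far as the arm can. A call is refused whole if a number of a shift passes 41.7 or a number of a turn 0.125, either way. A call with a gripper value outside its range is refused whole. "grip" is the closure, from -1 (fully open) to 1 (shut), so that 0 is half open, set as the call begins (left out, the last holds). The fingers move at their own pace and stop on an object; the grip force is fixed at half the most. Time passes only in rows, so rows that do not move let the fingers close. It gives the time, the measured TCP pose, the force, the opening and the grip force at its end, in the units of the state.
- manip.observe(): the state, without advancing time (a new reading comes with each control period).
- get_image(name): name is "scene" or "top" or "wrist"; returns a dict with "pixels" (400x640x3 uint8, red, green, blue), "depth" (400x640 float32, m along the optical axis (not along the pixel's ray), 0 where there is no reading), "fx", "fy", "cx", "cy" (pixels), "k1" (the pictures are not rectified: a ray, as slopes to the right and down, at radius r is drawn at 1 + k1 r^2 times it, then the intrinsics apply), "R" (3x3) and "t" (3): a world point X has camera coordinates R X + t; the wrist camera has in their place "hand_eye" (4x4, takes a point from camera to tool coordinates, whose origin is the TCP and whose axes are the flange's). Camera axes: x right, y down, z forward; pixel columns grow to the right and rows downward; lengths in m; the calibration is good to about 2 mm. A picture is of the moment at which its call begins: read the wrist's pose just before it.
- manip.hand_in(): hands the job in; it is judged then, once.
The state is a dict: "time": time; "joint_pos": joint angles; "qd": joint speeds; "joint_torque": joint torques, N m; "tcp_pos": TCP position; "ee_rot": TCP orientation; "ft_force": force on the tool from outside, world axes, zero at the start; "wrist_torque": the same for the moment, N m; "opening": opening from 0.0 (shut) to 1.0 (fully open); "gripper_force": force on a finger pad.
Only numpy, scipy, OpenCV 4.12 (cv2) and the standard library are available. Lean on these libraries where they do the work, as an engineer would, in place of code of your own. Each camera call takes 0.05 s, during which the arm holds its last target. There are 200 camera calls.

### The job

The sanitizer box on the desk was left on its long program: turn its knob back to off, then open the lid wide (until it stands up) and put the small things lying together just to the left of the box (of an earbud case, a travel adapter, a carton and an eraser, whichever are there; the clutter at the far left end of the desk stays) into the chamber. Then lower the lid gently until it is fully shut and turn the knob on by one click, leaving it at the short program; leave the mouse, stapler, phone and everything else alone.

Things in the scene. Friction and masses are not known exactly. Their poses are not given: they have to be found in the camera images.
- sanitizer: White desktop box, fixed to the desk, 313 long (x) x 212 wide (y) x 62 mm high without lid. Origin: centre of the chamber's underside on the desk, z up. The chamber is 190 (x) x 200 (y) mm inside, floor 8 mm and rim 62 mm above the desk, walls 6 mm. In front of it (to -x, x = -101 to -211 mm) is a closed control deck 62 mm high with the knob.
- chamber (a point): Centre of the chamber's inner floor, axes as the sanitizer's.
- lid (a joint): Angle of the flat grey lid, 0 shut, grows as it opens upward, stop at 1.85 rad. Hinge line along the sanitizer's y on its far (+x) rim; friction hinge: it stays at the angle where it is left and takes about 3 to 4 N at the fin to lift. The lid is 202 x 208 x 10 mm.
- lid_hinge (a point): Middle of the lid's hinge line (101 mm in +x from the sanitizer's origin, 63 mm above the desk). Its axes turn with the lid: at 0 they are the sanitizer's.
- lid_fin (a point): Grip point of the black upright fin near the lid's free edge, 185 mm from the hinge and 34 mm above the lid's underside. The fin is 12 mm thick (y), 26 mm long (x) and stands 39 mm above the lid's top face; 24 mm of it are below this point, 15 mm above; with the lid open it points away from the robot. It is pinched along y from above, and can pivot between the fingers as the lid turns. Axes turn with the lid.
- knob (a joint): Angle of the knob, grows clockwise seen from above. Three clicks (detents): 0 off (short bar mark), 0.7 rad short program (one pip), 1.4 rad long program (two pips); stops just beyond 0 and 1.4. A torque of about 0.15 N m takes it over a click; let go, it snaps to the nearest position.
- knob_grip (a point): On the knob's vertical axis (156 mm in -x of the sanitizer's origin), 84 mm above the desk, where the bar grip is held. x axis along the bar towards its white pointer line; turns with the knob. The bar is 46 long x 14 mm thick, its top 97 mm and its foot 68 mm above the desk, on a disc of 52 mm diameter. A round guard lip of 92 mm inner diameter, 80 mm above the desk, surrounds it: open the fingers only part way to go in.
- earbud_case: Loose white earbud case, shut, 50 (x) x 58 (y) x 24 mm high, origin at the centre of its underside. May be absent.
- usb_adapter: Loose black travel adapter block, 46 (x) x 30 (y) x 24 mm high, origin at the centre of its underside. May be absent.
- carton: Loose plain brown carton lying on its side. 68 mm long (its own z, lying level), 52 mm wide (its y, level), 36 mm high (its x, upright). Origin at the centre of one end face, 18 mm above the desk. May be absent.
- eraser: Loose white eraser, 20 (x) x 43 (y) x 12 mm high, origin at the centre of its underside. May be absent.
- mouse: Bystander: computer mouse, 112 x 62 x 39 mm; leave alone.
- stapler: Bystander: stapler, 37 x 132 x 48 mm; leave alone.
- phone: Bystander: black phone, lying flat, 150 x 74 x 8 mm; leave alone.
- carton_mid (a point): Middle of the carton (18 mm above the desk as it lies), axes as the carton's. Absent if the carton is.

How it is judged:
By the outcome, as a careful person would: the job done as asked, in the order asked, and still so for the second after the job is handed in, with the robot touching nothing.
Of earbud_case, usb_adapter, carton, eraser only 2 to 4 are there at a start; the rules pass over those that are not, and their reading is None.
At some moment in a run one of earbud_case, usb_adapter, carton, eraser may be knocked a few centimetres aside while the robot is not near it.
Once in a run the grip may slacken for a moment while it holds something.
It also fails if it takes over 210 s, if anything falls off the work surface, if the arm or the gripper's body presses on something with over 40 N, if the wrist force passes 120 N, or if a joint passes its speed limit or range.

## Working session

There is one attempt and no reset: what is moved stays moved. The work goes in short steps, Python scripts to look and compute and a tool call to move; the robot and the scene stay as the last step left them, time stands still between calls to the robot, and variables do not carry over. Pictures are saved under pics/ and viewed, at most 14 in all, crops included, and the job is handed in when it is done.

Besides the shell and the picture viewer there is one more tool, called after "Call:" as name(argument=value, ...) on one line, values as JSON. play_rows: Moves the arm, as the interface text tells. Its arguments: {"type":"object","properties":{"steps":{"type":"array"},"grip":{"type":"number"}},"required":["steps"]}

```bash
mkdir -p pics; ls; cat > h.py <<'E'
import numpy as np, cv2
from plant import manip, get_image
def save(im,n): cv2.imwrite('pics/'+n,im['pixels'][:,:,::-1])
def snap(name):
    s=manip.observe(); im=get_image(name)
    if name=='wrist':
        from scipy.spatial.transform import Rotation as Ro
        T=np.eye(4);T[:3,:3]=Ro.from_euler('xyz',s['ee_rot']).as_matrix() if np.size(s['ee_rot'])==3 else np.array(s['ee_rot'])
        T[:3,3]=s['tcp_pos']; W=T@np.array(im['hand_eye'])
    else:
        W=np.eye(4);W[:3,:3]=np.array(im['R']).T;W[:3,3]=-W[:3,:3]@np.array(im['t'])
    im['W']=W; return im
def ray(im,u,v):
    K=np.array([[im['fx'],0,im['cx']],[0,im['fy'],im['cy']],[0,0,1.]])
    p=cv2.undistortPoints(np.array([[[u,v]]],float),K,np.array([im['k1'],0,0,0.]))[0,0]
    return im['W'][:3,:3]@np.array([p[0],p[1],1.]), im['W'][:3,3]
def dpt(im,u,v):
    d=im['depth'][int(round(v))-1:int(round(v))+2,int(round(u))-1:int(round(u))+2]; d=d[d>0]
    r,o=ray(im,u,v); return o+r*(np.median(d) if d.size else np.nan)
def zpt(im,u,v,z):
    r,o=ray(im,u,v); return o+r*(z-o[2])/r[2]
def cloud(im):
    H,Wd=im['depth'].shape; K=np.array([[im['fx'],0,im['cx']],[0,im['fy'],im['cy']],[0,0,1.]])
    g=np.stack(np.meshgrid(np.arange(Wd),np.arange(H)),-1).reshape(-1,1,2).astype(float)
    p=cv2.undistortPoints(g,K,np.array([im['k1'],0,0,0.]))[:,0]
    r=np.c_[p,np.ones(len(p))]*im['depth'].reshape(-1,1)
    P=(r@im['W'][:3,:3].T+im['W'][:3,3]).reshape(H,Wd,3); P[im['depth']==0]=np.nan; return P
E
python3 - <<'E'
from h import *
print(manip.observe())
for n in ('scene','top','wrist'):
    im=snap(n); save(im,n+'0.png'); np.save(n+'0.npy',im,allow_pickle=True); print(n,im['W'].round(3).tolist(),im['fx'],im['k1'])
E
```

```text
pics
{'time': 0.0, 'joint_pos': array([ 1.3411102 ,  0.32184265, -0.0700487 ,  1.45167736,  0.02263205,
        1.37078878, -0.05687115]), 'qd': array([-0.00032898,  0.00162328, -0.00083963, -0.00108471, -0.00182202,
        0.00127494,  0.00016303]), 'joint_torque': array([ 1.25288334e-03, -4.91288495e+01, -4.03160099e-01, -3.12533319e+01,
       -6.40672515e-02,  4.36609774e-02,  1.81496566e-04]), 'tcp_pos': array([ 0.15679065, -0.63059867,  0.40364696]), 'ee_rot': array([-3.13966767e+00,  1.40576675e-04,  2.43817945e-01]), 'ft_force': array([ 0.46915326, -0.37257038, -0.75887353]), 'wrist_torque': array([ 0.0198636 , -0.00233134,  0.04288605]), 'gripper_force': 0.0, 'opening': 0.9996536389403715}
scene [[-0.896, -0.167, 0.411, 0.173], [-0.443, 0.37, -0.817, 1.028], [-0.016, -0.914, -0.405, 0.433], [0.0, 0.0, 0.0, 1.0]] 362.6813001962093 0.01603255589879128
top [[-0.317, -0.902, 0.293, 0.154], [-0.948, 0.303, -0.092, 0.436], [-0.006, -0.307, -0.952, 1.327], [0.0, 0.0, 0.0, 1.0]] 477.9291326286887 -0.05973627668156484
wrist [[0.242, -0.924, -0.297, 0.239], [-0.97, -0.231, -0.072, -0.611], [-0.002, 0.305, -0.952, 0.384], [0.0, 0.0, 0.0, 1.0]] 313.19967874275926 -0.05705843176517436
```

View pics/top0.png

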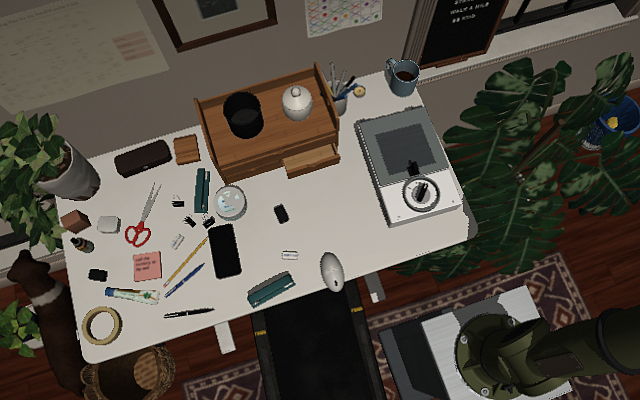

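View pics/scene0.png

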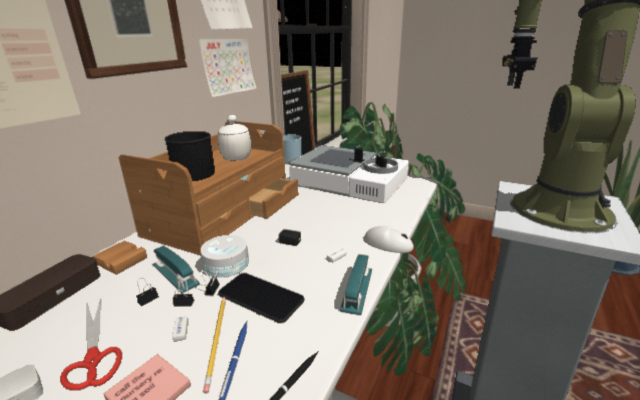

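The top view shows the sanitizer (lid ~ (400,150), knob (421,193)), the adapter at (281,213) and the eraser at (290,255). There is no carton or earbud case near the box; mouse, stapler, phone and drawer are nearby.

```bash
python3 - <<'E'
from h import *
im=np.load('top0.npy',allow_pickle=True).item(); P=cloud(im)
sc=np.load('scene0.npy',allow_pickle=True).item()
for n,u,v in [('adapter',281,213),('eraser',290,255),('desk',310,230),('knobtop',421,193),('fin',413,167),('lid',385,140),('deck',395,212),('deckR',452,205),('drawer',312,158),('drawercorner',340,157),('cabTop',325,110),('mug',403,78),('mouse',332,270)]:
    print(n,dpt(im,u,v).round(3))
for n,u,v in [('adapter',290,236),('eraser',337,255),('fin',358,153),('knob',380,158)]: print('sc',n,dpt(sc,u,v).round(3))
# sanitizer outline: connected pixels height 55..66 mm near
z=P[:,:,2]
m=((z>.052)&(z<.085)&(P[:,:,0]>.3)).astype(np.uint8)
n,l,st,c=cv2.connectedComponentsWithStats(m)
i=l[212,395]; q=P[l==i][:,:2].astype(np.float32); print('box',st[i],cv2.minAreaRect(q),cv2.boxPoints(cv2.minAreaRect(q)))
dk=P[200:225,385:460].reshape(-1,3); dk=dk[(dk[:,2]>.05)&(dk[:,2]<.07)]; print('deck z',np.median(dk[:,2]), 'lidz',np.median(z[120:150,375:410]))
for u,v in [(281,213),(290,255)]:
    w=np.zeros_like(m); w[v-14:v+15,u-14:u+15]=1
    mm=((z>.007)&(z<.06)&(w>0)); q=P[mm]; print(cv2.minAreaRect(q[:,:2].astype(np.float32)),np.percentile(q[:,2],90),len(q))
# knob white line / bar: points above 90mm
w=np.zeros_like(m);w[175:212,403:440]=1
q=P[(z>.088)&(z<.105)&(w>0)]; print('bar',cv2.minAreaRect(q[:,:2].astype(np.float32)),q.mean(0))
b=cv2.resize(im['pixels'][80:240,340:480],None,fx=5,fy=3.7,interpolation=cv2.INTER_CUBIC)
b=cv2.resize(im['pixels'][80:240,340:480],(525,600),interpolation=cv2.INTER_CUBIC); cv2.imwrite('pics/c1.png',b[:,:,::-1])
E
```

```text
adapter [0.557 0.43  0.023]
eraser [0.435 0.442 0.013]
desk [0.489 0.366 0.001]
knobtop [0.467 0.052 0.096]
fin [0.542 0.047 0.106]
lid [0.656 0.082 0.074]
deck [0.448 0.13  0.061]
deckR [ 0.416 -0.028  0.06 ]
drawer [0.693 0.293 0.015]
drawercorner [0.657 0.218 0.047]
cabTop [0.775 0.225 0.128]
mug [ 0.854 -0.06   0.03 ]
mouse [0.355 0.346 0.034]
sc adapter [0.548 0.441 0.023]
sc eraser [0.431 0.45  0.012]
sc fin [0.543 0.045 0.099]
sc knob [0.472 0.052 0.095]
box [ 358  106  104  118 7503] ((0.5768351554870605, 0.03958766907453537), (0.21237215399742126, 0.3222333490848541), 87.59098815917969) [[ 0.4113976  -0.05973238]
 [ 0.7333461  -0.07327676]
 [ 0.74227273  0.13890772]
 [ 0.4203242   0.1524521 ]]
deck z 0.06136289069110601 lidz nan
((0.5552328824996948, 0.42763853073120117), (0.05079754441976547, 0.0484464094042778), 58.401302337646484) 0.02679397030291817 173
((0.4445852041244507, 0.43588289618492126), (0.047315288335084915, 0.04120149463415146), 67.24424743652344) 0.015619959556102184 110
bar ((0.4715535640716553, 0.045927390456199646), (0.014437077566981316, 0.04512430354952812), 46.93894958496094) [0.47132546 0.04639456 0.09576651]
```

View pics/c1.png

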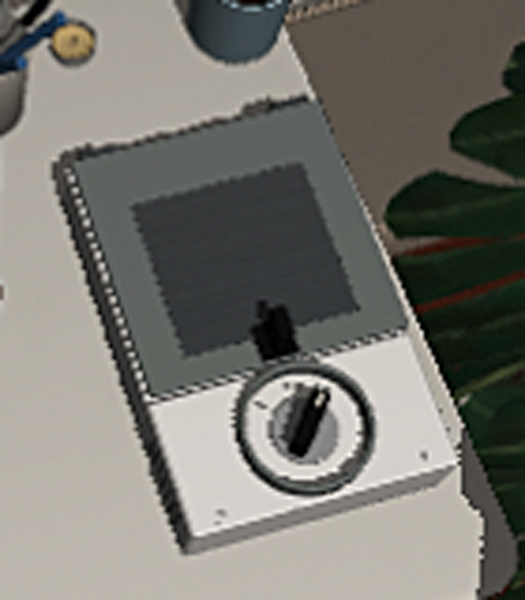

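The crop shows the bar's white pointer at the upper right, about -43° in the world (long program), so off is at about +37° and short at about -3°. Heights agree with the text: deck 61 mm, bar top 96 mm, adapter 23–24 mm, eraser 12–13 mm. I'll check the way is clear before moving.

```bash
python3 - <<'E'
from h import *
for n in ('top0','scene0','wrist0'):
    P=cloud(np.load(n+'.npy',allow_pickle=True).item()).reshape(-1,3); P=P[~np.isnan(P[:,0])]
    for nm,b in [('plant',(.1,.65,-.6,-.08)),('behind',(.7,.95,-.08,.17)),('mid',(.3,.7,.17,.5))]:
        q=P[(P[:,0]>b[0])&(P[:,0]<b[1])&(P[:,1]>b[2])&(P[:,1]<b[3])]
        if len(q): print(n,nm,len(q),np.percentile(q[:,2],[50,99,100]).round(3),q[q[:,2].argmax()].round(3))
E
```

```text
top0 plant 19755 [-0.228  0.097  0.131] [ 0.594 -0.316  0.131]
top0 behind 10327 [0.076 0.348 0.373] [0.936 0.168 0.373]
top0 mid 17904 [-0.     0.122  0.183] [0.7   0.211 0.183]
scene0 plant 13812 [-0.667  0.48   0.521] [ 0.18  -0.598  0.521]
scene0 behind 6427 [0.334 0.519 0.529] [ 0.94  -0.077  0.529]
scene0 mid 13811 [0.002 0.134 0.181] [0.7   0.219 0.181]
wrist0 plant 49749 [0.307 0.336 0.339] [ 0.17  -0.578  0.339]
wrist0 mid 2239 [-0.883 -0.872 -0.868] [ 0.363  0.222 -0.868]
```

Call:
play_rows(steps=[[14.7,20,0,0,0,0.0715],[14.7,20,0,0,0,0.0715],[14.7,20,0,0,0,0.0715],[14.7,20,0,0,0,0.0715],[14.7,20,0,0,0,0.0715],[14.7,20,0,0,0,0.0715],[14.7,20,0,0,0,0.0715],[14.7,20,0,0,0,0.0715],[14.7,20,0,0,0,0.0715],[14.7,20,0,0,0,0.0715],[14.7,20,0,0,0,0.0715],[14.7,20,0,0,0,0.0715],[14.7,20,0,0,0,0.0715],[14.7,20,0,0,0,0.0715],[14.7,20,0,0,0,0.0715]], grip=0)

```text
time: 1.4
tcp_pos: [0.3781, -0.3294, 0.4046]
ee_rot: [-3.141, 0.0, 1.321]
ft_force: [0.2, -0.5, 0.2]
opening: 0.499
gripper_force: 0.0
```

Call:
play_rows(steps=[[6.3,25,0,0,0,0.0715],[6.3,25,0,0,0,0.0715],[6.3,25,0,0,0,0.0715],[6.3,25,0,0,0,0.0715],[6.3,25,0,0,0,0.0715],[6.3,25,0,0,0,0.0715],[6.3,25,0,0,0,0.0715],[6.3,25,0,0,0,0.0715],[6.3,25,0,0,0,0.0715],[6.3,25,0,0,0,0.0715],[6.3,25,0,0,0,0.0715],[6.3,25,0,0,0,0.0715],[6.3,25,0,0,0,0.0715],[6.3,25,0,0,0,0.0715],[6.3,25,0,0,0,0.0715],[0,0,0,0,0,0],[0,0,0,0,0,0]])

```text
time: 2.82
tcp_pos: [0.4718, 0.0464, 0.4048]
ee_rot: [3.141, -0.0, 2.394]
ft_force: [-0.3, -1.2, -0.6]
opening: 0.499
gripper_force: 0.0
```

```bash
python3 - <<'E'
from h import *
s=manip.observe(); print(s['tcp_pos'],s['ee_rot'],s['joint_pos'],s['opening'],s['time'])
im=snap('wrist'); save(im,'w1.png'); np.save('w1.npy',im,allow_pickle=True)
P=cloud(im); z=P[:,:,2]
q=P[(z>.09)&(z<.1)&(abs(P[:,:,0]-.47)<.04)&(abs(P[:,:,1]-.046)<.04)]; print(len(q)); 
if len(q): print(cv2.minAreaRect(q[:,:2].astype(np.float32)),q.mean(0))
E
```

```text
[0.47183652 0.04638771 0.40476549] [ 3.14138424e+00 -2.55102062e-04  2.39388664e+00] [ 0.68051012 -0.03756825 -0.8051267   1.84503832 -0.02827598  1.32269599
  0.70577176] 0.49933374422662563 2.8167
670
((0.4713224470615387, 0.04182538390159607), (0.013588132336735725, 0.045762475579977036), 47.316184997558594) [0.47031217 0.04308408 0.0970204 ]
```

View pics/w1.png

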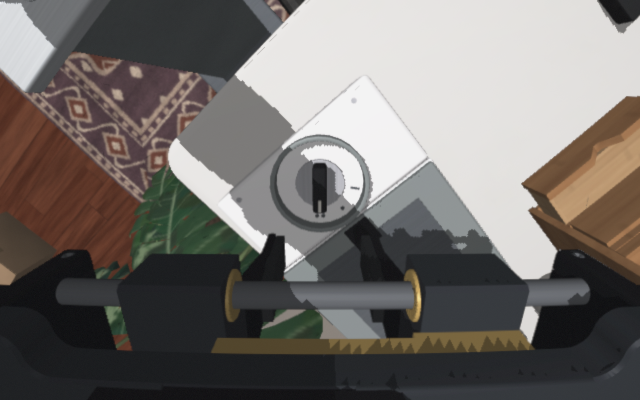

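The wrist view shows the bar at (320,190), aligned with the fingers, and its pointer at the two-pip (long) mark. I'll go down and turn it.

Call:
play_rows(steps=[[-0.5,-1.5,-15,0,0,0],[0,-1.5,-15,0,0,0],[0,0,-15,0,0,0],[0,0,-15,0,0,0],[0,0,-15,0,0,0],[0,0,-15,0,0,0],[0,0,-15,0,0,0],[0,0,-15,0,0,0],[0,0,-15,0,0,0],[0,0,-15,0,0,0],[0,0,0,0,0,0],[0,0,0,0,0,0]])

```text
time: 3.87
tcp_pos: [0.471, 0.0402, 0.2543]
ee_rot: [-3.14, -0.001, 2.387]
ft_force: [-0.3, -0.2, 0.3]
opening: 0.502
gripper_force: 0.0
```

Call:
play_rows(steps=[[0,0,0,0,0,0],[0,0,0,0,0,0],[0,0,0,0,0,0],[0,0,0,0,0,0],[0,0,0,0,0,0],[0,0,0,0,0,0],[0,0,0,0,0,0]], grip=1)

```text
time: 4.45
tcp_pos: [0.4719, 0.0416, 0.2552]
ee_rot: [3.14, 0.001, 2.389]
ft_force: [2.0, 2.0, 0.4]
opening: 0.157
gripper_force: 30.0
```

Call:
play_rows(steps=[[0,0,0,0,0,0.072],[0,0,0,0,0,0.072],[0,0,0,0,0,0.072],[0,0,0,0,0,0.072],[0,0,0,0,0,0.072],[0,0,0,0,0,0.072],[0,0,0,0,0,0.072],[0,0,0,0,0,0.072],[0,0,0,0,0,0.072],[0,0,0,0,0,0.072],[0,0,0,0,0,0.072],[0,0,0,0,0,0.072],[0,0,0,0,0,0.072],[0,0,0,0,0,0.072],[0,0,0,0,0,0.072],[0,0,0,0,0,0.072],[0,0,0,0,0,0.072],[0,0,0,0,0,0.072],[0,0,0,0,0,0.072],[0,0,0,0,0,0.05]])

```text
time: 6.12
tcp_pos: [0.4719, 0.0431, 0.2553]
ee_rot: [3.14, 0.004, -2.472]
ft_force: [2.0, 5.8, -0.9]
opening: 0.158
gripper_force: 30.0
```

Call:
play_rows(steps=[[0,0,0,0,0,0],[0,0,0,0,0,0],[0,0,0,0,0,0]])

```text
time: 6.37
tcp_pos: [0.4719, 0.043, 0.2552]
ee_rot: [3.14, 0.004, -2.475]
ft_force: [2.5, 5.9, -0.9]
opening: 0.156
gripper_force: 30.0
```

Call:
play_rows(steps=[[0,0,0,0,0,0],[0,0,0,0,0,0],[0,0,0,0,0,0],[0,0,0,0,0,0]], grip=0)

```text
time: 6.7
tcp_pos: [0.4712, 0.0408, 0.2546]
ee_rot: [3.141, -0.001, -2.477]
ft_force: [0.5, 0.6, -0.9]
opening: 0.378
gripper_force: 0.0
```

Call:
play_rows(steps=[[0,0,12,0,0,0],[0,0,15,0,0,0],[0,0,15,0,0,0],[0,0,15,0,0,-0.071],[0,0,15,0,0,-0.071],[0,0,15,0,0,-0.071],[0,0,15,0,0,-0.071],[0,0,15,0,0,-0.071],[0,0,15,0,0,-0.071],[0,0,15,0,0,-0.071],[0,0,0,0,0,-0.071],[0,0,0,0,0,-0.071],[0,0,0,0,0,-0.071],[0,0,0,0,0,0],[0,0,0,0,0,0]])

```text
time: 7.95
tcp_pos: [0.4713, 0.0413, 0.4024]
ee_rot: [-3.141, 0.001, 3.099]
ft_force: [-0.0, 0.1, -0.1]
opening: 0.501
gripper_force: 0.0
```

```bash
python3 - <<'E'
from h import *
s=manip.observe(); print(s['tcp_pos'],s['ee_rot'],s['opening'],s['time'])
im=snap('wrist'); save(im,'w2.png')
t=snap('top'); np.save('t2.npy',t,allow_pickle=True)
for I,b in ((im,0),(t,0)):
    P=cloud(I); z=P[:,:,2]
    for nm,c in (('knob',(.471,.044)),('fin',(.543,.044))):
        q=P[(z>.088)&(z<.118)&(abs(P[:,:,0]-c[0])<.035)&(abs(P[:,:,1]-c[1])<.035)]
        if len(q)>5: print(nm,len(q),cv2.minAreaRect(q[:,:2].astype(np.float32)),q.mean(0),q[:,2].max())
E
```

```text
[0.47130445 0.04133453 0.40239437] [-3.14125712e+00  6.04816205e-04  3.09890328e+00] 0.5007147681640093 7.95
knob 718 ((0.47151580452919006, 0.04204490780830383), (0.045813847333192825, 0.014168665744364262), 38.323265075683594) [0.47019597 0.04204831 0.09667718] 0.09988658039486825
fin 401 ((0.5416136980056763, 0.03907778859138489), (0.012029225006699562, 0.025339670479297638), 87.32093811035156) [0.53828588 0.03921854 0.10823835] 0.11370986501914482
knob 93 ((0.4717519283294678, 0.046277984976768494), (0.045026954263448715, 0.014215685427188873), 35.687339782714844) [0.47058518 0.04636685 0.09530747] 0.10450050227731134
```

View pics/w2.png

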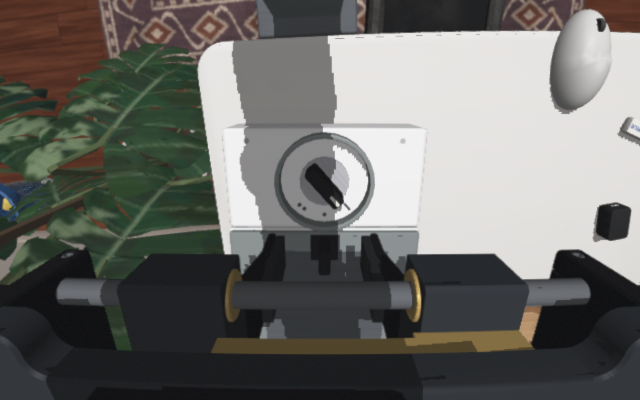

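The knob now points at the short bar mark (off; pointer tip near (345,205)). The fin is at (323,250), measured at (0.5415, 0.0395), yaw about -2.7°. Next is the fin grasp.

Call:
play_rows(steps=[[17.5,-0.5,0,0,0,0],[17.5,-0.5,0,0,0,0],[17.5,0,0,0,0,0],[17.5,0,0,0,0,0],[0,0,-14,0,0,0],[0,0,-14,0,0,0],[0,0,-14,0,0,0],[0,0,-14,0,0,0],[0,0,-14,0,0,0],[0,0,-14,0,0,0],[0,0,-14,0,0,0],[0,0,-14,0,0,0],[0,0,-14,0,0,0],[0,0,-14,0,0,0],[0,0,0,0,0,0],[0,0,0,0,0,0]])

```text
time: 9.38
tcp_pos: [0.5411, 0.0403, 0.2609]
ee_rot: [3.141, -0.002, 3.097]
ft_force: [-0.9, -0.2, -0.7]
opening: 0.5
gripper_force: 0.0
```

Call:
play_rows(steps=[[0,0,0,0,0,0],[0,0,0,0,0,0],[0,0,0,0,0,0],[0,0,0,0,0,0],[0,0,0,0,0,0],[0,0,0,0,0,0],[0,0,0,0,0,0]], grip=1)

```text
time: 9.97
tcp_pos: [0.5415, 0.0399, 0.2621]
ee_rot: [-3.141, 0.0, 3.097]
ft_force: [-1.5, -2.0, 2.0]
opening: 0.133
gripper_force: 30.0
```

```bash
python3 - <<'E'
import numpy as np
th=np.linspace(0,1.72,41); a=-0.047
x=-185*np.cos(th)+34*np.sin(th); z=185*np.sin(th)+34*np.cos(th)
d=np.c_[np.diff(x)*np.cos(a),np.diff(x)*np.sin(a),np.diff(z)]
print(d.round(1).tolist(), x[-1]-x[0],z[-1]-z[0])
E
```

```text
[[1.6, -0.1, 7.9], [2.0, -0.1, 7.8], [2.3, -0.1, 7.8], [2.6, -0.1, 7.6], [3.0, -0.1, 7.5], [3.3, -0.2, 7.4], [3.6, -0.2, 7.2], [3.9, -0.2, 7.1], [4.2, -0.2, 6.9], [4.5, -0.2, 6.7], [4.8, -0.2, 6.5], [5.1, -0.2, 6.3], [5.3, -0.3, 6.1], [5.6, -0.3, 5.8], [5.8, -0.3, 5.6], [6.1, -0.3, 5.3], [6.3, -0.3, 5.1], [6.5, -0.3, 4.8], [6.7, -0.3, 4.5], [6.9, -0.3, 4.2], [7.1, -0.3, 3.9], [7.2, -0.3, 3.6], [7.4, -0.3, 3.3], [7.5, -0.4, 3.0], [7.6, -0.4, 2.7], [7.7, -0.4, 2.3], [7.8, -0.4, 2.0], [7.9, -0.4, 1.7], [8.0, -0.4, 1.3], [8.0, -0.4, 1.0], [8.1, -0.4, 0.6], [8.1, -0.4, 0.3], [8.1, -0.4, -0.1], [8.1, -0.4, -0.4], [8.0, -0.4, -0.8], [8.0, -0.4, -1.1], [7.9, -0.4, -1.5], [7.9, -0.4, -1.8], [7.8, -0.4, -2.1], [7.7, -0.4, -2.5]] 246.12263159436213 143.89048290164342
```

Gripped at 0.133 of 87 mm, about 11.6 mm, which matches the fin. Now I'll follow the arc.

Call:
play_rows(steps=[[1.6,-0.1,7.9],[2.0,-0.1,7.8]])

```text
schema error: expected 6 numbers
```

Call:
play_rows(steps=[[1.6,-0.1,7.9,0,0,0],[2.0,-0.1,7.8,0,0,0],[2.3,-0.1,7.8,0,0,0],[2.6,-0.1,7.6,0,0,0],[3.0,-0.1,7.5,0,0,0],[3.3,-0.2,7.4,0,0,0],[3.6,-0.2,7.2,0,0,0],[3.9,-0.2,7.1,0,0,0],[4.2,-0.2,6.9,0,0,0],[4.5,-0.2,6.7,0,0,0],[4.8,-0.2,6.5,0,0,0],[5.1,-0.2,6.3,0,0,0],[5.3,-0.3,6.1,0,0,0],[5.6,-0.3,5.8,0,0,0],[5.8,-0.3,5.6,0,0,0],[6.1,-0.3,5.3,0,0,0],[6.3,-0.3,5.1,0,0,0],[6.5,-0.3,4.8,0,0,0],[6.7,-0.3,4.5,0,0,0],[6.9,-0.3,4.2,0,0,0]])

```text
time: 11.63
tcp_pos: [0.6313, 0.036, 0.391]
ee_rot: [-3.141, -0.002, 3.097]
ft_force: [-5.4, -2.7, 0.5]
opening: 0.134
gripper_force: 30.0
```

Call:
play_rows(steps=[[7.1,-0.3,3.9,0,0,0],[7.2,-0.3,3.6,0,0,0],[7.4,-0.3,3.3,0,0,0],[7.5,-0.4,3.0,0,0,0],[7.6,-0.4,2.7,0,0,0],[7.7,-0.4,2.3,0,0,0],[7.8,-0.4,2.0,0,0,0],[7.9,-0.4,1.7,0,0,0],[8.0,-0.4,1.3,0,0,0],[8.0,-0.4,1.0,0,0,0],[8.1,-0.4,0.6,0,0,0],[8.1,-0.4,0.3,0,0,0],[8.1,-0.4,-0.1,0,0,0],[8.1,-0.4,-0.4,0,0,0],[8.0,-0.4,-0.8,0,0,0],[8.0,-0.4,-1.1,0,0,0],[7.9,-0.4,-1.5,0,0,0],[7.9,-0.4,-1.8,0,0,0],[7.8,-0.4,-2.1,0,0,0],[7.7,-0.4,-2.5,0,0,0]])

```text
time: 13.3
tcp_pos: [0.788, 0.0287, 0.4075]
ee_rot: [3.139, 0.002, 3.097]
ft_force: [-2.3, 0.7, 2.7]
opening: 0.137
gripper_force: 30.0
```

```bash
python3 - <<'E'
from h import *
s=manip.observe(); print(s['tcp_pos'],s['joint_pos'],s['ft_force'])
im=snap('scene'); cv2.imwrite('pics/s3.png',im['pixels'][:,:,::-1])
E
```

```text
[0.78800642 0.02865792 0.40745779] [ 0.33716114  0.75216851 -0.81461095  0.98183916  0.51881738  1.5839866
  1.21325472] [-2.34133999  0.69056321  2.74084939]
```

View pics/s3.png

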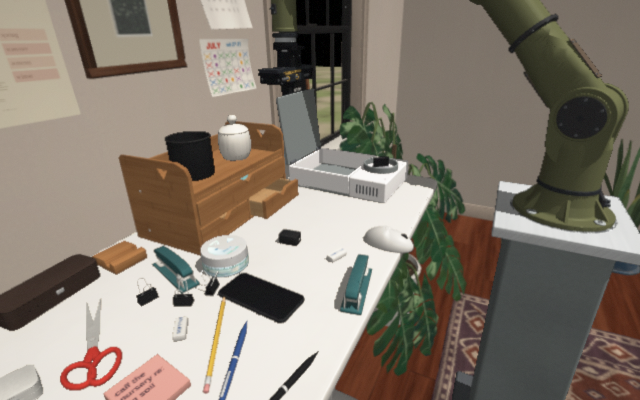

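The lid stands open past vertical with the hand behind its edge at (285,80), and the adapter (290,237) and eraser (337,255) have not moved. Next: release, lift clear, and go over the items.

Call:
play_rows(steps=[[0,0,0,0,0,0],[0,0,0,0,0,0],[0,0,0,0,0,0],[0,0,0,0,0,0],[0,0,12,0,0,0],[0,0,12,0,0,0],[0,0,12,0,0,0],[0,0,12,0,0,0],[0,0,12,0,0,0],[0,0,12,0,0,0],[-20,0,0,0,0,0],[-25,0,0,0,0,0],[-25,0,0,0,0,0],[-25,10,0,0,0,0],[-25,20,0,0,0,0],[-25,20,0,0,0,0],[-25,25,0,0,0,0],[-20,25,0,0,0,0],[-20,25,0,0,0,0],[-20,25,0,0,0,0]], grip=0)

```text
time: 15.02
tcp_pos: [0.556, 0.1798, 0.479]
ee_rot: [-3.141, 0.003, 3.097]
ft_force: [0.1, 1.0, -0.2]
opening: 0.5
gripper_force: 0.0
```

Call:
play_rows(steps=[[-7,25,-5,0,0,0],[-7,25,-5,0,0,0],[-7,25,-5,0,0,0],[-6,25,-5,0,0,0],[0,25,-5,0,0,0],[0,25,-5,0,0,0],[0,25,-5,0,0,0],[0,25,-5,0,0,0],[0,25,-5,0,0,0],[0,20,-5,0,0,0],[0,0,0,0,0,0],[0,0,0,0,0,0]])

```text
time: 16.02
tcp_pos: [0.5295, 0.4247, 0.4281]
ee_rot: [3.141, -0.0, 3.1]
ft_force: [-0.3, 0.4, 0.4]
opening: 0.498
gripper_force: 0.0
```

```bash
cat > meas.py <<'E'
from h import *
def blobs(P,z0,z1,box):
    z=P[:,:,2]; m=((z>z0)&(z<z1)&(P[:,:,0]>box[0])&(P[:,:,0]<box[1])&(P[:,:,1]>box[2])&(P[:,:,1]<box[3])).astype(np.uint8)
    n,l,st,c=cv2.connectedComponentsWithStats(m)
    for i in range(1,n):
        if st[i,4]>40:
            q=P[l==i]; r=cv2.minAreaRect(q[:,:2].astype(np.float32))
            print(c[i].round(),st[i,4],'ctr',np.round(r[0],4),'size',np.round(r[1],4),'ang',round(r[2],1),'z',np.median(q[:,2]).round(4))
E
python3 - <<'E'
from meas import *
s=manip.observe(); print(s['tcp_pos'],s['ee_rot'],s['joint_pos'],s['time'])
im=snap('wrist'); save(im,'w4.png'); P=cloud(im); blobs(P,.018,.03,(.45,.7,.3,.6)); print(); blobs(P,.008,.017,(.39,.52,.38,.55))
t=snap('top'); P=cloud(t); print(); blobs(P,.016,.03,(.45,.65,.36,.5)); blobs(P,.008,.017,(.39,.52,.38,.5))
E
```

```text
[0.5294944  0.42469301 0.42809734] [ 3.14078539e+00 -1.34974210e-05  3.09968941e+00] [-0.06608599  0.5441366  -0.97537585  1.30971789  0.44335937  1.5104107
  0.53339426] 16.0167
[327. 187.] 798 ctr [0.5567 0.4285] size [0.0463 0.0299] ang 7.6 z 0.0244
[411. 215.] 278 ctr [0.6039 0.5433] size [0.0327 0.0871] ang 32.3 z 0.023
[247. 258.] 61 ctr [0.6532 0.3152] size [0.0023 0.0227] ang 0.0 z 0.0237

[333.  88.] 604 ctr [0.4352 0.4408] size [0.0432 0.0202] ang 69.9 z 0.0129

[281. 213.] 161 ctr [0.556  0.4301] size [0.0468 0.0292] ang 8.6 z 0.0238
[290. 255.] 93 ctr [0.4359 0.4419] size [0.0425 0.0224] ang 63.7 z 0.0124
```

View pics/w4.png

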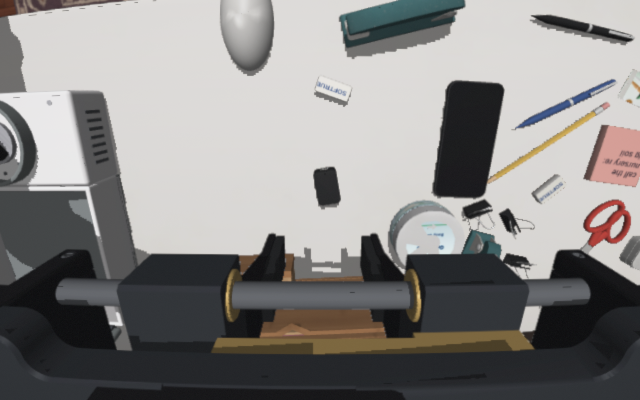

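The wrist view shows the adapter at (327,187) and the eraser at (333,88), both clear of the mouse and phone. A jar stands beside the adapter at (425,235), so I'll check its height against the gripper's body.

```bash
python3 - <<'E'
from h import *
P=cloud(np.load('top0.npy',allow_pickle=True).item()).reshape(-1,3)
for b in [(.5,.64,.3,.56),(.37,.5,.3,.56)]:
    q=P[(P[:,0]>b[0])&(P[:,0]<b[1])&(P[:,1]>b[2])&(P[:,1]<b[3])]; i=np.argsort(q[:,2])[-5:]; print(q[i].round(3).tolist())
E
```

```text
[[0.611, 0.549, 0.05], [0.616, 0.548, 0.05], [0.62, 0.541, 0.051], [0.638, 0.559, 0.051], [0.609, 0.52, 0.052]]
[[0.371, 0.493, 0.046], [0.372, 0.496, 0.046], [0.374, 0.492, 0.047], [0.37, 0.474, 0.047], [0.372, 0.504, 0.047]]
```

Call:
play_rows(steps=[[13,2,-20,0,0,0.058],[13,2,-20,0,0,0.058],[1,0,-20,0,0,0.058],[0,0,-20,0,0,0],[0,0,-20,0,0,0],[0,0,-20,0,0,0],[0,0,-20,0,0,0],[0,0,0,0,0,0]], grip=-0.1)

```text
time: 16.78
tcp_pos: [0.558, 0.4241, 0.2836]
ee_rot: [-3.137, -0.004, -3.015]
ft_force: [-0.1, -1.3, -0.7]
opening: 0.548
gripper_force: 0.0
```

Call:
play_rows(steps=[[0,0,-17,0,0,0],[0,0,-17,0,0,0],[0,0,-17,0,0,0],[0,0,-17,0,0,0],[0,0,-16,0,0,0],[0,0,-16,0,0,0],[0,0,0,0,0,0],[0,0,0,0,0,0],[0,0,0,0,0,0]])

```text
time: 17.53
tcp_pos: [0.5574, 0.4275, 0.1877]
ee_rot: [3.141, 0.0, -3.012]
ft_force: [0.3, 0.6, 0.3]
opening: 0.551
gripper_force: 0.0
```

Call:
play_rows(steps=[[0,0,0,0,0,0],[0,0,0,0,0,0],[0,0,0,0,0,0],[0,0,0,0,0,0],[0,0,0,0,0,0],[0,0,0,0,0,0],[0,0,0,0,0,0]], grip=1)

```text
time: 18.12
tcp_pos: [0.5574, 0.4275, 0.1879]
ee_rot: [3.141, 0.001, -3.012]
ft_force: [-0.4, -0.3, 2.7]
opening: 0.342
gripper_force: 30.0
```

Call:
play_rows(steps=[[0,0,10,0,0,0],[0,0,15,0,0,0],[0,0,15,0,0,0],[0,0,15,0,0,0],[0,0,15,0,0,0],[0,0,15,0,0,0],[0,0,15,0,0,0],[0,0,15,0,0,0],[0,0,15,0,0,0],[0,0,0,0,0,0]])

```text
time: 18.95
tcp_pos: [0.5578, 0.4281, 0.3217]
ee_rot: [3.138, 0.005, -3.013]
ft_force: [0.6, 1.1, 0.3]
opening: 0.339
gripper_force: 30.0
```

Call:
play_rows(steps=[[2.9,-20,0,0,0,-0.01],[2.9,-20,0,0,0,-0.01],[2.9,-20,0,0,0,-0.01],[2.9,-20,0,0,0,-0.01],[2.9,-20,0,0,0,-0.01],[2.9,-20,0,0,0,-0.01],[2.9,-20,0,0,0,-0.01],[2.9,-20,0,0,0,-0.01],[2.9,-20,0,0,0,-0.01],[2.9,-20,0,0,0,-0.01],[2.9,-20,0,0,0,-0.01],[2.9,-20,0,0,0,-0.01],[2.9,-20,0,0,0,-0.01],[2.9,-20,0,0,0,-0.01],[2.9,-20,0,0,0,-0.01],[2.9,-20,0,0,0,-0.01],[2.9,-20,0,0,0,-0.01],[2.9,-20,0,0,0,0]])

```text
time: 20.45
tcp_pos: [0.6094, 0.0662, 0.3168]
ee_rot: [-3.142, -0.001, 3.101]
ft_force: [0.6, -1.4, -0.6]
opening: 0.344
gripper_force: 30.0
```

Call:
play_rows(steps=[[0,0,-14,0,0,0],[0,0,-14,0,0,0],[0,0,-14,0,0,0],[0,0,-14,0,0,0],[0,0,-14,0,0,0],[0,0,-14,0,0,0],[0,0,-14,0,0,0],[0,0,-12,0,0,0],[0,0,-8,0,0,0],[0,0,0,0,0,0],[0,0,0,0,0,0]])

```text
time: 21.37
tcp_pos: [0.6096, 0.0673, 0.1989]
ee_rot: [3.141, -0.001, 3.101]
ft_force: [0.2, -0.2, -0.0]
opening: 0.339
gripper_force: 30.0
```

Call:
play_rows(steps=[[0,0,0,0,0,0],[0,0,0,0,0,0],[0,0,0,0,0,0],[0,0,8,0,0,0],[0,0,14,0,0,0],[0,0,14,0,0,0],[0,0,14,0,0,0],[0,0,16,0,0,0],[0,0,16,0,0,0],[0,0,16,0,0,0],[0,0,16,0,0,0],[0,0,16,0,0,0],[0,0,10,0,0,0]], grip=0)

```text
time: 22.45
tcp_pos: [0.6099, 0.0677, 0.3428]
ee_rot: [3.141, 0.004, 3.101]
ft_force: [0.3, 0.5, 0.6]
opening: 0.498
gripper_force: 0.0
```

Call:
play_rows(steps=[[-8.7,19.6,0,0,0,0.064],[-8.7,19.6,0,0,0,0.064],[-8.7,19.6,0,0,0,0.064],[-8.7,19.6,0,0,0,0.064],[-8.7,19.6,0,0,0,0.064],[-8.7,19.6,0,0,0,0.064],[-8.7,19.6,0,0,0,0.064],[-8.7,19.6,0,0,0,0.064],[-8.7,19.6,0,0,0,0.064],[-8.7,19.6,0,0,0,0.064],[-8.7,19.6,0,0,0,0.064],[-8.7,19.6,0,0,0,0.064],[-8.7,19.6,0,0,0,0.064],[-8.7,19.6,0,0,0,0.064],[-8.7,19.6,0,0,0,0.064],[-8.7,19.6,0,0,0,0.064],[-8.7,19.6,0,0,0,0.064],[-8.7,19.6,0,0,0,0.064],[-8.7,19.6,0,0,0,0.064],[0,0,0,0,0,0]])

```text
time: 24.12
tcp_pos: [0.4399, 0.4443, 0.3397]
ee_rot: [3.138, 0.003, -1.955]
ft_force: [-0.6, -0.4, 0.7]
opening: 0.502
gripper_force: 0.0
```

```bash
python3 - <<'E'
from meas import *
s=manip.observe(); print(s['tcp_pos'],s['ee_rot'],s['joint_pos'],s['time'])
im=snap('wrist'); save(im,'w5.png'); P=cloud(im); blobs(P,.008,.017,(.36,.52,.35,.6))
t=snap('top'); save(t,'t5.png'); P=cloud(t); print(); blobs(P,.008,.017,(.39,.52,.36,.52)); print(); blobs(P,.02,.045,(.54,.71,-.05,.13))
E
```

```text
[0.43987564 0.44429339 0.33968242] [ 3.13787286e+00  2.71009722e-03 -1.95456327e+00] [ 0.04343054  0.60817505 -1.21871241  1.57191013  0.57529337  1.36864182
  1.52341968] 24.1167
[341.  85.] 151 ctr [0.3846 0.3642] size [0.0067 0.0518] ang 63.2 z 0.0136
[324. 178.] 802 ctr [0.4352 0.4407] size [0.0423 0.0197] ang 67.6 z 0.0131
[390. 173.] 66 ctr [0.3706 0.4611] size [0.0201 0.0072] ang 20.9 z 0.0084
[420. 245.] 111 ctr [0.3668 0.5508] size [0.0083 0.0291] ang 10.9 z 0.0086
[319. 314.] 256 ctr [0.4968 0.5907] size [0.0184 0.046 ] ang 89.8 z 0.009


[392. 158.] 115 ctr [0.6128 0.0698] size [0.0281 0.0368] ang 89.8 z 0.0312
```

View pics/t5.png

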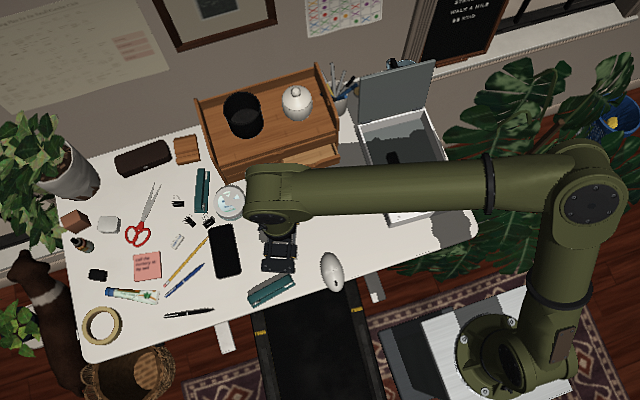

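The top view shows the adapter in the open chamber at about (392,158). The eraser is under the hand at (0.4352, 0.441), angle 67.6°.

Call:
play_rows(steps=[[0,0,-15,0,0,0],[0,0,-15,0,0,0],[0,0,-15,0,0,0],[0,0,-15,0,0,0],[0,0,-15,0,0,0],[0,0,-15,0,0,0],[0,0,0,0,0,0],[0,0,0,0,0,0],[0,0,0,0,0,0]])

```text
time: 24.97
tcp_pos: [0.4443, 0.44, 0.2497]
ee_rot: [3.141, 0.001, -1.966]
ft_force: [0.7, 0.0, -0.2]
opening: 0.499
gripper_force: 0.0
```

Call:
play_rows(steps=[[-4.5,0.5,0,0,0,0],[-4.3,0.5,0,0,0,0],[0,0,-15,0,0,0],[0,0,-15,0,0,0],[0,0,-15,0,0,0],[0,0,-12,0,0,0],[0,0,-8,0,0,0],[0,0,0,0,0,0],[0,0,0,0,0,0]])

```text
time: 25.72
tcp_pos: [0.4354, 0.4407, 0.1835]
ee_rot: [3.141, -0.0, -1.966]
ft_force: [-0.1, -0.2, -0.0]
opening: 0.505
gripper_force: 0.0
```

Call:
play_rows(steps=[[0,0,0,0,0,0],[0,0,0,0,0,0],[0,0,0,0,0,0],[0,0,0,0,0,0],[0,0,0,0,0,0],[0,0,0,0,0,0],[0,0,0,0,0,0]], grip=1)

```text
time: 26.3
tcp_pos: [0.4355, 0.4406, 0.1843]
ee_rot: [3.142, 0.0, -1.966]
ft_force: [-0.2, -0.6, -0.5]
opening: 0.228
gripper_force: 30.0
```

Call:
play_rows(steps=[[0,0,10,0,0,0],[0,0,15,0,0,0],[0,0,15,0,0,0],[0,0,15,0,0,0],[0,0,15,0,0,0],[0,0,15,0,0,0],[0,0,15,0,0,0],[0,0,15,0,0,0],[0,0,15,0,0,0],[0,0,0,0,0,0]])

```text
time: 27.13
tcp_pos: [0.4357, 0.4417, 0.3181]
ee_rot: [-3.14, 0.005, -1.967]
ft_force: [0.3, 0.5, 1.6]
opening: 0.226
gripper_force: 30.0
```

Call:
play_rows(steps=[[9.2,-22.3,0,0,0,-0.061],[9.2,-22.3,0,0,0,-0.061],[9.2,-22.3,0,0,0,-0.061],[9.2,-22.3,0,0,0,-0.061],[9.2,-22.3,0,0,0,-0.061],[9.2,-22.3,0,0,0,-0.061],[9.2,-22.3,0,0,0,-0.061],[9.2,-22.3,0,0,0,-0.061],[9.2,-22.3,0,0,0,-0.061],[9.2,-22.3,0,0,0,-0.061],[9.2,-22.3,0,0,0,-0.061],[9.2,-22.3,0,0,0,-0.061],[9.2,-22.3,0,0,0,-0.061],[9.2,-22.3,0,0,0,-0.061],[9.2,-22.3,0,0,0,-0.061],[9.2,-22.3,0,0,0,-0.061],[9.2,-22.3,0,0,0,-0.061],[9.2,-22.3,0,0,0,-0.061],[9.2,-22.3,0,0,0,-0.061],[9.2,-22.3,0,0,0,-0.061]])

```text
time: 28.8
tcp_pos: [0.6203, -0.0077, 0.3142]
ee_rot: [3.142, 0.0, 3.091]
ft_force: [-0.0, -0.2, 0.9]
opening: 0.225
gripper_force: 30.0
```

Call:
play_rows(steps=[[0,0,0,0,0,0],[0,0,0,0,0,0]])

```text
time: 28.97
tcp_pos: [0.6203, -0.0081, 0.3139]
ee_rot: [3.141, -0.0, 3.092]
ft_force: [0.4, 0.9, -0.4]
opening: 0.226
gripper_force: 30.0
```

Call:
play_rows(steps=[[0,0,-14,0,0,0],[0,0,-14,0,0,0],[0,0,-14,0,0,0],[0,0,-14,0,0,0],[0,0,-14,0,0,0],[0,0,-14,0,0,0],[0,0,-14,0,0,0],[0,0,-12,0,0,0],[0,0,-8,0,0,0],[0,0,0,0,0,0],[0,0,0,0,0,0]])

```text
time: 29.88
tcp_pos: [0.6195, -0.0053, 0.1959]
ee_rot: [3.141, -0.0, 3.097]
ft_force: [0.5, -1.1, 0.1]
opening: 0.228
gripper_force: 30.0
```

Call:
play_rows(steps=[[0,0,0,0,0,0],[0,0,0,0,0,0],[0,0,0,0,0,0],[0,0,0,0,0,0],[0,0,10,0,0,0],[0,0,15,0,0,0],[0,0,15,0,0,0],[0,0,20,0,0,0],[0,0,20,0,0,0],[0,0,20,0,0,0],[0,0,20,0,0,0],[0,0,20,0,0,0],[0,0,20,0,0,0],[0,0,20,0,0,0],[0,0,20,0,0,0],[0,0,20,0,0,0],[0,0,20,0,0,0],[0,0,20,0,0,0],[0,0,0,0,0,0],[0,0,0,0,0,0]], grip=0)

```text
time: 31.55
tcp_pos: [0.6194, -0.0045, 0.459]
ee_rot: [-3.141, 0.004, 3.097]
ft_force: [0.1, 0.5, 0.1]
opening: 0.497
gripper_force: 0.0
```

```bash
python3 - <<'E'
from meas import *
s=manip.observe(); print(s['tcp_pos'],s['joint_pos'],s['time'])
w=snap('wrist'); P=cloud(w); blobs(P,.014,.05,(.54,.72,-.05,.13))
t=snap('top'); save(t,'t6.png'); sc=snap('scene')
for n,I in (('w',w),('t',t),('s',sc)):
    P=cloud(I); z=P[:,:,2]
    q=P[(z>.11)&(z<.29)&(P[:,:,0]>.68)&(P[:,:,0]<.85)&(P[:,:,1]>-.05)&(P[:,:,1]<.12)&(P[:,:,0]-.729<.25*(z-.063)+.004)]
    if len(q)>50:
        a=np.polyfit(q[:,2],q[:,0],1); print(n,len(q),'lid tan',a[0],'x at hinge z',np.polyval(a,.063),'top z',q[:,2].max())
b=np.hstack([cv2.resize(t['pixels'][50:240,330:480],(474,600)),cv2.resize(w['pixels'][:,:],(320,200))[:0].reshape(0,320,3) if 0 else np.zeros((600,1,3),np.uint8)])
cv2.imwrite('pics/c6.png',b[:,:,::-1]); save(w,'w6.png')
E
```

```text
[ 0.61940478 -0.00453208  0.45904965] [ 0.72388148  0.38737635 -1.00269939  1.42411008  0.32621627  1.50105527
  1.26110316] 31.55
[376. 151.] 850 ctr [0.609  0.0672] size [0.0303 0.0457] ang 87.5 z 0.0323
[322. 161.] 468 ctr [ 0.6212 -0.0062] size [0.0194 0.0432] ang 87.9 z 0.0211
[308. 234.] 215 ctr [ 0.7189 -0.0225] size [0.0548 0.0029] ang 88.8 z 0.0409
w 3667 lid tan 0.14126738476447784 x at hinge z 0.7258513810618652 top z 0.20990202043483627
t 1730 lid tan 0.12882415634961258 x at hinge z 0.7312506751150516 top z 0.26779307823972487
s 1511 lid tan 0.13579084626134297 x at hinge z 0.7294873170312951 top z 0.2644652842469065
```

View pics/w6.png

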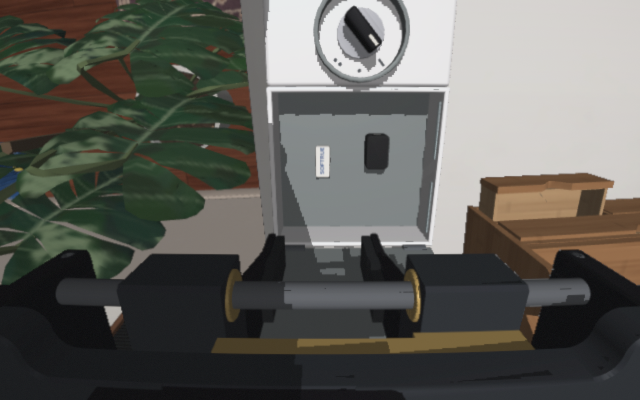

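The wrist view shows both items on the chamber floor (eraser (322,161), adapter (376,151)), the knob still at off, and the lid standing at about 1.71 rad. Next I regrip the fin from above.

Call:
play_rows(steps=[[0,0,10,0,0,0],[0,0,10,0,0,0],[16.8,3.3,0,0,0,0],[16.8,3.3,0,0,0,0],[16.8,3.3,0,0,0,0],[16.8,3.3,0,0,0,0],[16.8,3.3,0,0,0,0],[16.8,3.3,0,0,0,0],[16.8,3.3,0,0,0,0],[16.8,3.3,0,0,0,0],[16.8,3.3,0,0,0,0],[16.8,3.3,0,0,0,0],[0,0,0,0,0,0],[0,0,0,0,0,0],[0,0,0,0,0,0]])

```text
time: 32.95
tcp_pos: [0.7872, 0.0277, 0.4765]
ee_rot: [3.141, -0.0, 3.097]
ft_force: [0.6, 0.8, 0.1]
opening: 0.5
gripper_force: 0.0
```

Call:
play_rows(steps=[[0.5,0.5,-12,0,0,0],[0,0,-12,0,0,0],[0,0,-12,0,0,0],[0,0,-12,0,0,0],[0,0,-12,0,0,0],[0,0,-10,0,0,0],[0,0,0,0,0,0],[0,0,0,0,0,0]])

```text
time: 33.62
tcp_pos: [0.7879, 0.0278, 0.4053]
ee_rot: [-3.141, -0.001, 3.097]
ft_force: [-0.0, -0.3, 0.6]
opening: 0.5
gripper_force: 0.0
```

Call:
play_rows(steps=[[0,0,0,0,0,0],[0,0,0,0,0,0],[0,0,0,0,0,0],[0,0,0,0,0,0],[0,0,0,0,0,0],[0,0,0,0,0,0],[0,0,0,0,0,0],[0,0,0,0,0,0]], grip=1)

```text
time: 34.28
tcp_pos: [0.788, 0.0288, 0.4066]
ee_rot: [3.14, 0.001, 3.098]
ft_force: [1.5, 1.7, 1.0]
opening: 0.131
gripper_force: 30.0
```

Gripped. I'll reverse the arc, finishing gently.

Call:
play_rows(steps=[[-7.7,0.4,2.5,0,0,0],[-7.8,0.4,2.1,0,0,0],[-7.9,0.4,1.8,0,0,0],[-7.9,0.4,1.5,0,0,0],[-8.0,0.4,1.1,0,0,0],[-8.0,0.4,0.8,0,0,0],[-8.1,0.4,0.4,0,0,0],[-8.1,0.4,0.1,0,0,0],[-8.1,0.4,-0.3,0,0,0],[-8.1,0.4,-0.6,0,0,0],[-8.0,0.4,-1.0,0,0,0],[-8.0,0.4,-1.3,0,0,0],[-7.9,0.4,-1.7,0,0,0],[-7.8,0.4,-2.0,0,0,0],[-7.7,0.4,-2.3,0,0,0],[-7.6,0.4,-2.7,0,0,0],[-7.5,0.4,-3.0,0,0,0],[-7.4,0.3,-3.3,0,0,0],[-7.2,0.3,-3.6,0,0,0],[-7.1,0.3,-3.9,0,0,0]])

```text
time: 35.95
tcp_pos: [0.6318, 0.0358, 0.3907]
ee_rot: [3.141, 0.002, 3.097]
ft_force: [5.4, 1.1, -2.8]
opening: 0.137
gripper_force: 30.0
```

Call:
play_rows(steps=[[-6.9,0.3,-4.2,0,0,0],[-6.7,0.3,-4.5,0,0,0],[-6.5,0.3,-4.8,0,0,0],[-6.3,0.3,-5.1,0,0,0],[-6.1,0.3,-5.3,0,0,0],[-5.8,0.3,-5.6,0,0,0],[-5.6,0.3,-5.8,0,0,0],[-5.3,0.3,-6.1,0,0,0],[-5.1,0.2,-6.3,0,0,0],[-4.8,0.2,-6.5,0,0,0],[-4.5,0.2,-6.7,0,0,0],[-4.2,0.2,-6.9,0,0,0],[-3.9,0.2,-7.1,0,0,0],[0,0,0,0,0,0],[0,0,0,0,0,0]])

```text
time: 37.2
tcp_pos: [0.5597, 0.039, 0.3145]
ee_rot: [3.142, -0.002, 3.097]
ft_force: [4.8, -0.4, -4.7]
opening: 0.136
gripper_force: 30.0
```

Call:
play_rows(steps=[[-1.8,0.1,-3.6,0,0,0],[-1.8,0.1,-3.6,0,0,0],[-1.6,0.1,-3.7,0,0,0],[-1.6,0.1,-3.7,0,0,0],[-1.5,0.1,-3.7,0,0,0],[-1.5,0.1,-3.7,0,0,0],[-1.3,0,-3.8,0,0,0],[-1.3,0,-3.8,0,0,0],[-1.1,0,-3.9,0,0,0],[-1.1,0,-3.9,0,0,0],[-1,0,-3.9,0,0,0],[-1,0,-3.9,0,0,0],[-0.5,0,-2,0,0,0],[-0.4,0,-2,0,0,0],[-0.4,0,-1.5,0,0,0],[-0.3,0,-1.5,0,0,0],[0,0,0,0,0,0],[0,0,0,0,0,0]])

```text
time: 38.7
tcp_pos: [0.5422, 0.0397, 0.2635]
ee_rot: [3.141, 0.0, 3.097]
ft_force: [2.5, -2.1, -1.8]
opening: 0.131
gripper_force: 30.0
```

Call:
play_rows(steps=[[0,0,-1,0,0,0],[0,0,-1,0,0,0],[0,0,0,0,0,0],[0,0,0,0,0,0]])

```text
time: 39.03
tcp_pos: [0.542, 0.0398, 0.2618]
ee_rot: [-3.141, -0.001, 3.097]
ft_force: [0.8, -2.8, 3.7]
opening: 0.139
gripper_force: 30.0
```

Call:
play_rows(steps=[[0,0,-1,0,0,0],[0,0,-1,0,0,0],[0,0,0,0,0,0],[0,0,0,0,0,0]])

```text
time: 39.37
tcp_pos: [0.5421, 0.0401, 0.2616]
ee_rot: [-3.14, -0.001, 3.097]
ft_force: [-5.4, -4.1, 18.1]
opening: 0.139
gripper_force: 30.0
```

Call:
play_rows(steps=[[0,0,2.5,0,0,0],[0,0,0,0,0,0]])

```text
time: 39.53
tcp_pos: [0.542, 0.0398, 0.2623]
ee_rot: [-3.142, -0.0, 3.097]
ft_force: [1.7, -2.5, 1.0]
opening: 0.133
gripper_force: 30.0
```

Call:
play_rows(steps=[[0,0,0,0,0,0],[0,0,0,0,0,0],[0,0,0,0,0,0],[0,0,0,0,0,0],[0,0,10,0,0,0],[0,0,15,0,0,0],[0,0,15,0,0,0],[0,0,15,0,0,0],[-7,0.3,15,0,0,0.07],[-7,0.3,15,0,0,0.07],[-7,0.3,15,0,0,0.07],[-7,0.3,15,0,0,0.07],[-7,0.3,15,0,0,0.07],[-7,0.3,0,0,0,0.07],[-7,0.3,0,0,0,0.07],[-7,0.3,0,0,0,0.07],[-7,0.3,0,0,0,0.07],[-7,0.3,0,0,0,0.07],[0,0,0,0,0,0],[0,0,0,0,0,0]], grip=0)

```text
time: 41.2
tcp_pos: [0.4721, 0.0431, 0.3927]
ee_rot: [-3.14, -0.0, -2.489]
ft_force: [0.5, 0.0, -0.2]
opening: 0.5
gripper_force: 0.0
```

```bash
python3 - <<'E'
from h import *
s=manip.observe(); print(s['tcp_pos'],s['ee_rot'],s['opening'],s['time'])
w=snap('wrist'); save(w,'w7.png'); sc=snap('scene')
P=cloud(w); z=P[:,:,2]
for nm,c,lo in (('knob',(.471,.044),.088),('fin',(.543,.041),.1)):
    q=P[(z>lo)&(z<.118)&(abs(P[:,:,0]-c[0])<.033)&(abs(P[:,:,1]-c[1])<.033)]
    if len(q)>5: print(nm,len(q),cv2.minAreaRect(q[:,:2].astype(np.float32)),np.median(q[:,2]))
for I in (w,sc):
    P=cloud(I).reshape(-1,3)
    for x0,x1 in ((.53,.56),(.56,.6),(.66,.70)):
        q=P[(P[:,0]>x0)&(P[:,0]<x1)&(P[:,1]>-.04)&(P[:,1]<.12)&(abs(P[:,1]-.04)>.015)&(P[:,2]>.03)&(P[:,2]<.12)]; print(x0,len(q),np.median(q[:,2]) if len(q) else None)
E
```

```text
[0.4721471  0.04314165 0.39272802] [-3.13964663e+00 -4.82303501e-04 -2.48854708e+00] 0.49970069290700975 41.2
knob 723 ((0.47118645906448364, 0.042007893323898315), (0.045204125344753265, 0.01395344827324152), 38.00953674316406) 0.09725822354645014
fin 20 ((0.5316832065582275, 0.04359254240989685), (0.006243058014661074, 0.0016224958235397935), 43.33121871948242) 0.10742123040946766
0.53 3228 0.07414589693669443
0.56 2358 0.07502471577429817
0.66 23 0.07498572151200239
0.53 141 0.07492416512109401
0.56 149 0.07622881421016736
0.66 147 0.0754199361322298
```

View pics/w7.png

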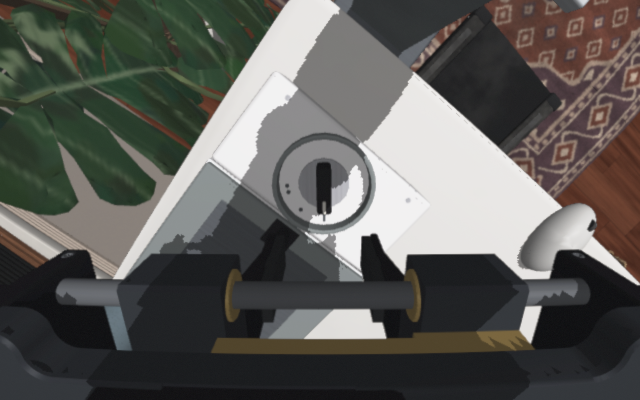

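The lid lies flat (about 74 mm at both ends, so shut), and the knob bar at (322,188) points at off, aligned with the fingers. One click clockwise next.

Call:
play_rows(steps=[[0,0,-14,0,0,0],[0,0,-14,0,0,0],[0,0,-14,0,0,0],[0,0,-14,0,0,0],[0,0,-14,0,0,0],[0,0,-14,0,0,0],[0,0,-14,0,0,0],[0,0,-14,0,0,0],[0,0,-14,0,0,0],[0,0,-12,0,0,0],[0,0,0,0,0,0],[0,0,0,0,0,0]])

```text
time: 42.3
tcp_pos: [0.4723, 0.0431, 0.2539]
ee_rot: [3.139, 0.0, -2.486]
ft_force: [0.5, 0.2, 0.4]
opening: 0.5
gripper_force: 0.0
```

Call:
play_rows(steps=[[0,0,0,0,0,0],[0,0,0,0,0,0],[0,0,0,0,0,0],[0,0,0,0,0,0],[0,0,0,0,0,0],[0,0,0,0,0,0],[0,0,0,0,0,0]], grip=1)

```text
time: 42.88
tcp_pos: [0.472, 0.0433, 0.2546]
ee_rot: [3.141, -0.0, -2.486]
ft_force: [-2.5, 1.6, 3.6]
opening: 0.156
gripper_force: 30.0
```

Call:
play_rows(steps=[[0,0,0,0,0,-0.06],[0,0,0,0,0,-0.06],[0,0,0,0,0,-0.06],[0,0,0,0,0,-0.06],[0,0,0,0,0,-0.06],[0,0,0,0,0,-0.06],[0,0,0,0,0,-0.06],[0,0,0,0,0,-0.06],[0,0,0,0,0,-0.06],[0,0,0,0,0,-0.06],[0,0,0,0,0,-0.06],[0,0,0,0,0,-0.04],[0,0,0,0,0,0],[0,0,0,0,0,0],[0,0,0,0,0,0]])

```text
time: 44.13
tcp_pos: [0.4722, 0.0429, 0.2546]
ee_rot: [-3.141, -0.0, 3.098]
ft_force: [-1.7, 0.3, 5.8]
opening: 0.155
gripper_force: 30.0
```

Release and back off clear.

Call:
play_rows(steps=[[0,0,0,0,0,0],[0,0,0,0,0,0],[0,0,0,0,0,0],[0,0,0,0,0,0],[0,0,10,0,0,0],[0,0,15,0,0,0],[0,0,15,0,0,0],[0,0,15,0,0,0],[0,0,15,0,0,0],[0,0,15,0,0,0],[0,0,15,0,0,0],[0,0,15,0,0,0],[0,0,15,0,0,0],[0,0,10,0,0,0],[0,0,0,0,0,0],[0,0,0,0,0,0]], grip=0)

```text
time: 45.47
tcp_pos: [0.4722, 0.0429, 0.3946]
ee_rot: [-3.141, 0.001, 3.097]
ft_force: [-0.8, -0.7, 0.7]
opening: 0.503
gripper_force: 0.0
```

```bash
python3 - <<'E'
from h import *
w=snap('wrist'); t=snap('top')
b=np.hstack([cv2.resize(w['pixels'][60:290,180:460],(400,329)),cv2.resize(t['pixels'][80:320,200:480],(384,329))]); cv2.imwrite('pics/f.png',b[:,:,::-1])
P=cloud(w); z=P[:,:,2]
q=P[(z>.088)&(z<.118)&(abs(P[:,:,0]-.471)<.033)&(abs(P[:,:,1]-.044)<.033)]; print(cv2.minAreaRect(q[:,:2].astype(np.float32)))
q=P.reshape(-1,3); q=q[(q[:,0]>.54)&(q[:,0]<.6)&(abs(q[:,1]-.04)>.015)&(abs(q[:,1]-.04)<.08)&(q[:,2]>.03)]; print(np.median(q[:,2]))
E
```

```text
((0.4713088870048523, 0.04208067059516907), (0.013961173593997955, 0.04552643001079559), 87.8789291381836)
0.0747769832845947
```

View pics/f.png

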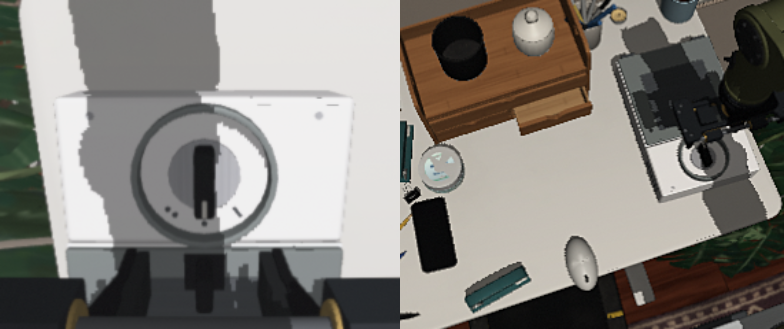

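The pointer at (204,210) is on the one-pip mark (short program), the lid is shut, and the desk is clear with mouse, stapler and phone unmoved.

```bash
python3 -c "
from plant import manip
print(manip.hand_in())"
```

```text
the job is handed in; nothing more can be done
None
```

The job is handed in: I turned the knob to off, opened the lid, put the adapter and eraser in the chamber (the only two of the four items there), shut the lid and left the knob at the short program; the final pictures show this, but no verdict came back.

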